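# Set the bench torque head to 60 and lock it

## Task

Turn the scale sleeve of the bench torque head until its red pointer arm rests in the click for 60 (the tick with six dots), then slide the yellow-handled lock bolt fully home into the sleeve's toothed foot so that the setting is locked. The bolt stays drawn until the sleeve is set, and the loose tools and parts around are left where they are.

Things in the scene. Friction and masses are not known exactly. Their poses are not given: they have to be found in the camera images.
- torque_head: grey base plate screwed to the table, 30 mm thick, x from -125 to 125, y from -195 to 125 mm. Origin on the table, under the sleeve's upright turning axis; z up, x away from the robot at yaw 0. In the middle a fixed spindle with a square end, top at z 115 mm. A dark detent housing, 40 by 28 mm, top at z 55, lies 59 to 99 mm from the axis at -42 degrees from +x (anticlockwise positive)
- dial (a point): centre of the white dial disc, on the axis at its top, z 36 mm; radius 118 mm. Eight ticks mean 10, 20 .. 80, clockwise seen from above, and carry 1, 2 .. 8 dots (10 green, 80 red, others black). In the torque_head frame, anticlockwise from +x, value V lies at 210 - 2.4 (V - 10) degrees: 10 at 210, 60 at 90 (+y)
- tick_60 (a point): middle of the tick for 60 on the dial, 92 mm from the axis, z 37 mm; it lies straight across the sleeve from the lock bolt, in line with the bolt's track
- sleeve (a joint): turn of the scale sleeve, rad, growing clockwise seen from above: 0 at 10, 0.419 (24 degrees) more per value, 2.094 at 60, 2.932 at 80; stops 0.12 beyond 10 and 80. A spring click (about 0.4 N m to pass) pulls it into the nearest value. Steel toothed foot, radius 55 mm, z 38 to 50 mm; ribbed aluminium drum, radius 36 mm, top z 95 mm; one red pointer arm straight out from the axis
- pointer_tip (a point): middle of the outer end face of the sleeve's red pointer arm, 86 mm from the axis, 70 mm above the table. The arm (white line on top) is 18 mm wide, from the drum to 86 mm from the axis, z 52 to 88 mm; it can be pushed on either flank
- lock_bolt (a joint): travel of the lock bolt, m: 0 fully drawn, 0.045 fully home (end stop). It slides along torque_head +y, towards the sleeve, with about 2 N of friction; its 8 mm rod (z 44 mm) enters the gap between two teeth of the sleeve's foot, which it can do only when the sleeve sits in a click. Guides 36 mm wide stand at y -90 (top z 55 mm) and y -178 (top z 52 mm)
- bolt_grip (a point): centre of the top of the lock bolt's yellow upright handle, 98 mm above the table; handle 20 (torque_head x) by 16 (y) mm, z 53 to 98 mm. In the torque_head frame it stands at x 0, y from -150 mm (drawn) to -105 mm (home)
- socket: bystander: steel socket 40 mm across, 60 mm tall, standing on the base plate beyond the bolt; origin at its underside
- hub: bystander: dark steel flanged hub 50 mm across, 44 mm tall, standing on the base plate on the robot's side of the bolt; origin at its underside
- spray_can: bystander: orange can 64 mm across, 190 mm tall, left on the table; origin at its underside
- hammer: bystander: hammer lying on the right; origin at its underside
- spanner: bystander: steel spanner lying on the left; origin at its underside

How it is judged:
By the outcome, as a careful person would: the job done as asked, in the order asked, and still so for the second after the job is handed in, with the robot touching nothing.
It also fails if it takes over 48 s, if anything falls off the work surface, if the arm or the gripper's body presses on something with over 40 N, if the wrist force passes 120 N, or if a joint passes its speed limit or range.

## Robot

A 7-joint arm with a two-finger parallel gripper is mounted at the origin on the work surface. World frame = base frame: x ahead of the robot, y to its left, z up, the work surface at z = 0. Lengths are in m, angles in rad, forces in N, time in s.
With the tool pointing down it reaches from about 0.425 to 0.875 m from the base axis. Payload 4.7 kg.
Tool frame: the origin (TCP) lies on the centre line of the jaws, within the pads' length; the fingertips stand 19 mm ahead of it and the grasp point (between the pads) is the TCP; z points along the fingers, y is the line along which they close (so a half turn about z gives the same grasp; the last joint's range is limited). The gripper opens to 87 mm and grips with 3 to 60 N. Pads are 19 mm wide; open, the fingers measure 117 mm over their backs; the gripper's body (75 mm by 190 mm) begins 51 mm behind the grasp point.
Start: joints at [-1.198, 0.321, -0.07, 1.45, 0.023, 1.371, -0.057], TCP at [0.228, 0.609, 0.242] pointing down, gripper open.
Joint ranges: [-2.86, 2.86], [-0.3, 2.09], [-1.38, 1.24], [0.06, 2.45], [-1.56, 4.7], [0.09, 2.05], [-2.69, 2.69]. Speed limits (rad/s): [2.57, 2.57, 3.14, 3.14, 3.14, 3.14, 3.14].

## Interface

Orientations are given as a 3x3 rotation matrix whose columns are the frame's x, y, z axes.
In Python, from station import readout, imaging, job gives the robot as it stands.
- The arm moves only by the shell command python3 -m inch 'ROWS' [OPENING]. ROWS is JSON, one flat list of numbers, 6 for each row, row after row: the shift along the world's x, y, z in m, then the turn, a rotation vector about the world's x, y, z in degrees. A call has 1 to 20 rows; each row shifts and turns the commanded pose from where the row before left it; what a row does not reach is not made up. A row lasts 1/12 s, in which the tool goes at most 41.7 mm and 7.16 degrees, less where a joint would pass 70% of its speed; a pose out of reach is approached as far as the arm can. A call is refused whole if a number of a shift passes 0.0417 or a number of a turn 7.16, either way. A call with a gripper value outside its range is refused whole. OPENING is the finger opening in m, from 0 to 0.087, set as the call begins (- or left out, the last holds). The fingers move at their own pace and stop on an object; the grip force is fixed at half the most. Time passes only in rows, so rows that do not move let the fingers close. It gives the time, the measured TCP pose, the force, the opening and the grip force at its end, in the units of the state.
- readout.state(): the state, without advancing time (a new reading comes with each control period).
- imaging.grab_frame(name): name is "side" or "top"; returns a dict with "frame" (400x640x3 uint8, blue, green, red), "range_z" (400x640 float32, m along the optical axis (not along the pixel's ray), 0 where there is no reading), "fx", "fy", "cx", "cy" (pixels), "dist" ([k1, k2, p1, p2, k3] as OpenCV has them; the pictures are not rectified), "extrinsics" (4x4, takes a point from camera to world coordinates). Camera axes: x right, y down, z forward; pixel columns grow to the right and rows downward; lengths in m; the calibration is good to about 2 mm. A picture is of the moment at which its call begins.
- job.sign_off(): hands the job in; it is judged then, once.
The state is a dict: "t": time; "joint_pos": joint angles; "dq": joint speeds; "effort": joint torques, N m; "tool_pos": TCP position; "tool_rot": TCP orientation; "wrist_force": force on the tool from outside, world axes, zero at the start; "ft_torque": the same for the moment, N m; "gripper_width": opening from 0.0 (shut) to 1.0 (fully open); "grasp_force": force on a finger pad.
Only numpy, scipy, OpenCV 4.12 (cv2) and the standard library are available. Lean on these libraries where they do the work, as an engineer would, in place of code of your own. Each camera call takes 0.05 s, during which the arm holds its last target. There are 200 camera calls.

## Working session

There is one attempt and no reset: what is moved stays moved. The work goes in short steps, Python scripts to look and compute and a shell command to move; the robot and the scene stay as the last step left them, time stands still between calls to the robot, and variables do not carry over. Pictures are saved under pics/ and viewed, at most 10 in all, crops included, and the job is handed in when it is done.

```bash
mkdir -p pics
cat > h.py <<'E'
import numpy as np,cv2
from station import readout,imaging,job
def grab(n,f=None):
    d=imaging.grab_frame(n)
    if f: cv2.imwrite('pics/'+f,d['frame'])
    return d
def world(d,uv,z=None):
    K=np.array([[d['fx'],0,d['cx']],[0,d['fy'],d['cy']],[0,0,1]])
    r=cv2.undistortPoints(np.array(uv,float).reshape(-1,1,2),K,np.array(d['dist'])).reshape(-1,2)
    r=np.c_[r,np.ones(len(r))];T=np.array(d['extrinsics'])
    if z is None:
        s=np.array([d['range_z'][int(round(v)),int(round(u))] for u,v in uv])
    else: s=(z-T[2,3])/(r@T[:3,:3].T)[:,2]
    return (r*np.reshape(s,(-1,1)))@T[:3,:3].T+T[:3,3]
E
python3 - <<'E'
from h import *
import pickle
for n in('top','side'):
    d=grab(n,n+'0.png');pickle.dump(d,open(n+'.pkl','wb'));print(n,np.round(d['extrinsics'],3).tolist())
print(readout.state())
E
```

```text
top [[0.027, -0.99, 0.138, 0.377], [-1.0, -0.027, 0.002, -0.012], [0.002, -0.138, -0.99, 1.522], [0.0, 0.0, 0.0, 1.0]]
side [[0.969, -0.138, 0.205, 0.343], [-0.247, -0.529, 0.812, -0.989], [-0.003, -0.837, -0.547, 0.753], [0.0, 0.0, 0.0, 1.0]]
{'t': 0.1, 'joint_pos': array([-1.19790645,  0.32174312, -0.07009312,  1.45159038,  0.02261517,
        1.37083455, -0.05691144]), 'dq': array([ 9.62030826e-04,  8.15931598e-05, -2.99183180e-03, -1.24792886e-03,
       -5.57187793e-05, -5.07894222e-04, -6.01563742e-06]), 'effort': array([-1.52525549e-04, -4.92571235e+01, -4.05798331e-01, -3.13397849e+01,
       -6.41973526e-02,  3.94578825e-02,  6.03315380e-05]), 'tool_pos': array([0.22811392, 0.60813164, 0.24055593]), 'tool_rot': array([[-9.36332375e-01,  3.51114524e-01, -5.24183969e-04],
       [ 3.51114898e-01,  9.36330820e-01, -1.70987141e-03],
       [-1.09551082e-04, -1.78505676e-03, -9.99998401e-01]]), 'wrist_force': array([ 0.53042421, -0.36973651,  0.22988224]), 'ft_torque': array([-0.03316111,  0.02132728, -0.03568065]), 'grasp_force': 0.0, 'gripper_width': 1.0018205929824668}
```

View pics/top0.png

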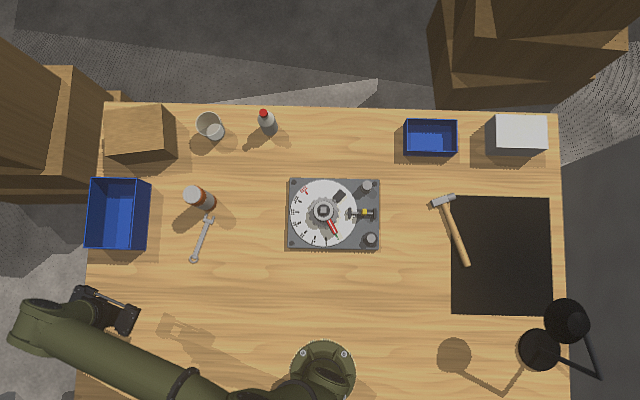

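View pics/side0.png

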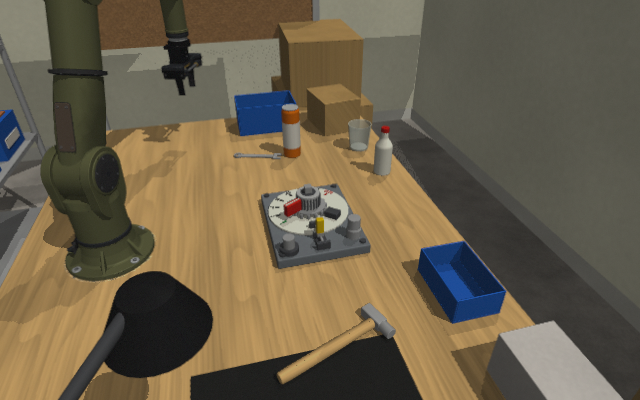

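The top picture shows the head with spindle near (323,211), the red pointer towards (336,235) and the yellow handle near (367,212). The side view confirms this. I'll zoom in and measure colours next.

Run:
```python
from h import *
import pickle
D={n:pickle.load(open(n+'.pkl','rb')) for n in('top','side')}
t=D['top']['frame'][170:260,275:390];s=D['side']['frame'][175:270,255:375]
a=cv2.resize(t,None,fx=5,fy=5,interpolation=cv2.INTER_CUBIC);b=cv2.resize(s,None,fx=5,fy=5,interpolation=cv2.INTER_CUBIC)
cv2.imwrite('pics/tc.png',a);cv2.imwrite('pics/sc.png',b)
for n,(r0,r1,c0,c1) in {'top':(170,260,275,390),'side':(175,270,255,375)}.items():
    d=D[n];f=d['frame'].astype(int);B,G,R=f[...,0],f[...,1],f[...,2]
    m=np.zeros(B.shape,bool);m[r0:r1,c0:c1]=1
    for k,mm,zmin in(('yel',(R>110)&(G>0.65*R)&(B<0.4*R)&m,.09),('red',(R>90)&(G<0.45*R)&(B<0.45*R)&m,.08),('redall',(R>90)&(G<0.45*R)&(B<0.45*R)&m,0.045),('white',(R>170)&(abs(R-B)<25)&m,.0)):
        v,u=np.nonzero(mm);P=world(d,np.c_[u,v]);ok=P[:,2]>zmin;P=P[ok]
        if len(P): print(n,k,len(P),'px',u[ok].mean().round(1),v[ok].mean().round(1),'mean',P.mean(0).round(4),'min',P.min(0).round(4),'max',P.max(0).round(4))
    v,u=np.mgrid[r0:r1,c0:c1];P=world(d,np.c_[u.ravel(),v.ravel()])
    for lo,hi in((.024,.033),(.105,.125),(.033,.040)):
        Q=P[(P[:,2]>lo)&(P[:,2]<hi)];print(n,lo,hi,len(Q),Q.mean(0).round(4),cv2.minAreaRect(Q[:,:2].astype(np.float32)))
```

```text
top yel 24 px 363.9 211.1 mean [ 0.548  -0.1256  0.0996] min [ 0.5412 -0.133   0.0954] max [ 0.5554 -0.1192  0.1048]
top red 40 px 331.5 226.3 mean [ 0.495  -0.0185  0.0882] min [ 0.4727 -0.0341  0.0801] max [ 0.5194 -0.0027  0.0948]
top redall 40 px 331.5 226.3 mean [ 0.495  -0.0185  0.0882] min [ 0.4727 -0.0341  0.0801] max [ 0.5194 -0.0027  0.0948]
top white 2205 px 322.6 210.9 mean [0.5515 0.0136 0.0451] min [ 0.377  -0.157   0.0265] max [0.6629 0.1281 1.522 ]
top 0.024 0.033 1924 [ 0.5431 -0.0416  0.0299] ((0.5467404723167419, -0.02273593842983246), (0.2501783072948456, 0.31838202476501465), 0.3846423923969269)
top 0.105 0.125 42 [0.5459 0.0125 0.1157] ((0.546252429485321, 0.011335115879774094), (0.019731249660253525, 0.019831297919154167), 1.0579593181610107)
top 0.033 0.04 2569 [ 0.5439 -0.0058  0.0362] ((0.5465472340583801, -0.022620975971221924), (0.24727214872837067, 0.3155844211578369), 0.6565755605697632)
side yel 36 px 319.5 220.2 mean [ 0.5434 -0.1543  0.1146] min [ 0.3434 -0.9885  0.0905] max [ 0.5584 -0.1219  0.753 ]
side red 55 px 293.3 203.6 mean [ 0.4968 -0.042   0.0978] min [ 0.3434 -0.9885  0.08  ] max [ 0.5215 -0.0033  0.753 ]
side redall 159 px 293.4 207.3 mean [ 0.4986 -0.0317  0.0784] min [ 0.3434 -0.9885  0.0548] max [ 0.5215 -0.0033  0.753 ]
side white 1073 px 309.5 211.8 mean [ 0.5491 -0.0092  0.0398] min [ 0.3434 -0.9885  0.0321] max [0.6643 0.1225 0.753 ]
side 0.024 0.033 1951 [ 0.5366 -0.0951  0.0304] ((0.5489561557769775, -0.02239622175693512), (0.2501892149448395, 0.3258582055568695), 0.33839860558509827)
side 0.105 0.125 51 [0.5479 0.0073 0.1136] ((0.5479648113250732, 0.011601803824305534), (0.02872387319803238, 0.018371665850281715), 89.82997131347656)
side 0.033 0.04 2015 [ 0.5411 -0.0234  0.0368] ((0.5485935211181641, -0.026372522115707397), (0.24174916744232178, 0.3152681291103363), 0.8027147054672241)
```

View pics/tc.png

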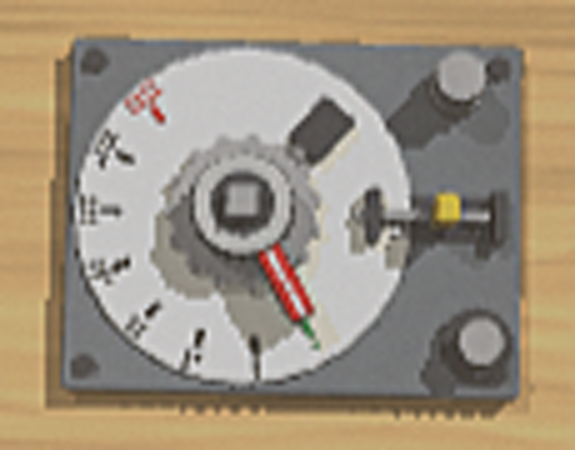

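View pics/sc.png

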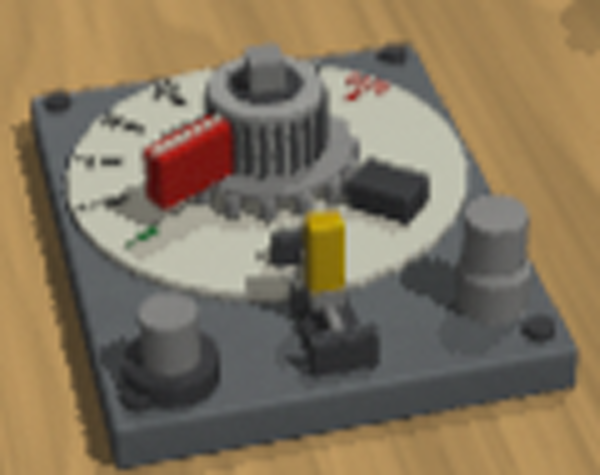

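Dial: 10 is the green tick at the lower right, with the pointer on it at (300,300) in the crop. The handle is at (447,207), and 60 is at the left.

The head's origin is about (0.547, 0.012) with yaw about 0.4°. The spindle and plate centres agree to within 1 mm, and the pointer measures 210°. I'll move over the pointer with tool yaw 120°.

```bash
python3 -m inch '[0.02,-0.03,0,0,0,2.53, 0.02,-0.03,0,0,0,2.53, 0.02,-0.03,0,0,0,2.53, 0.02,-0.03,0,0,0,2.53, 0.02,-0.03,0,0,0,2.53, 0.02,-0.03,0,0,0,2.53, 0.02,-0.03,0,0,0,2.53, 0.02,-0.03,0,0,0,2.53, 0.02,-0.03,0,0,0,2.53, 0.02,-0.03,0,0,0,2.53, 0.0057,-0.0332,0,0,0,2.53, 0.0057,-0.0332,0,0,0,2.53, 0.0057,-0.0332,0,0,0,2.53, 0.0057,-0.0332,0,0,0,2.53, 0.0057,-0.0332,0,0,0,2.53, 0.0057,-0.0332,0,0,0,2.53, 0.0057,-0.0332,0,0,0,2.53, 0.0057,-0.0332,0,0,0,2.53, 0.0057,-0.0332,0,0,0,2.53, 0.0057,-0.0332,0,0,0,2.53]' 0.055
python3 -m inch '[0,0,0,0,0,0, 0,0,0,0,0,0]'
```

```text
t: 1.77
tool_pos: [0.485, -0.0251, 0.2414]
tool_rot: [[-0.865, -0.503, -0.0], [-0.503, 0.865, 0.0], [-0.0, 0.0, -1.0]]
wrist_force: [0.6, 0.0, -0.5]
gripper_width: 0.628
grasp_force: 0.0
t: 1.93
tool_pos: [0.4851, -0.0255, 0.2414]
tool_rot: [[-0.868, -0.496, -0.0], [-0.496, 0.868, 0.0], [0.0, 0.0, -1.0]]
wrist_force: [0.6, 0.2, -0.1]
gripper_width: 0.63
grasp_force: 0.0
```

```bash
python3 -m inch '[0,0,-0.025,0,0,0, 0,0,-0.025,0,0,0, 0,0,-0.025,0,0,0, 0,0,-0.025,0,0,0, 0,0,-0.02,0,0,0, 0,0.001,-0.02,0,0,0, 0,0,-0.012,0,0,0, 0,0,-0.01,0,0,0, 0,0,0,0,0,0]'
python3 -m inch '[0,0,0,0,0,0, 0,0,0,0,0,0, 0,0,0,0,0,0, 0,0,0,0,0,0]' 0.026
```

```text
t: 2.68
tool_pos: [0.4835, -0.0211, 0.0775]
tool_rot: [[-0.865, -0.502, -0.004], [-0.502, 0.865, -0.0], [0.004, 0.002, -1.0]]
wrist_force: [0.1, 0.3, 0.6]
gripper_width: 0.632
grasp_force: 0.0
t: 3.02
tool_pos: [0.486, -0.0222, 0.0805]
tool_rot: [[-0.866, -0.501, 0.002], [-0.501, 0.866, 0.001], [-0.002, -0.0, -1.0]]
wrist_force: [0.7, 0.5, 0.7]
gripper_width: 0.412
grasp_force: 0.0
```

Run:
```python
import numpy as np
c=np.array([.547,.012]);r=.072
a=np.radians(np.arange(210,89,-6))
p=c+r*np.c_[np.cos(a),np.sin(a)]
print(np.diff(p,axis=0).round(4).tolist())
```

```text
[[-0.0034, 0.0067], [-0.0027, 0.007], [-0.002, 0.0073], [-0.0012, 0.0074], [-0.0004, 0.0075], [0.0004, 0.0075], [0.0012, 0.0074], [0.002, 0.0073], [0.0027, 0.007], [0.0034, 0.0067], [0.0041, 0.0063], [0.0047, 0.0059], [0.0053, 0.0053], [0.0059, 0.0047], [0.0063, 0.0041], [0.0067, 0.0034], [0.007, 0.0027], [0.0073, 0.002], [0.0074, 0.0012], [0.0075, 0.0004]]
```

```bash
python3 -m inch '[0,0,0,0,0,0, 0,0,0,0,0,0, -0.0034,0.0067,0,0,0,-6, -0.0027,0.007,0,0,0,-6, -0.002,0.0073,0,0,0,-6, -0.0012,0.0074,0,0,0,-6, -0.0004,0.0075,0,0,0,-6]'; python3 -m inch '[0.0004,0.0075,0,0,0,-6, 0.0012,0.0074,0,0,0,-6, 0.002,0.0073,0,0,0,-6, 0.0027,0.007,0,0,0,-6, 0.0034,0.0067,0,0,0,-6, 0,0,0,0,0,0]'
python3 -c "
from h import *
d=grab('top','m1.png');cv2.imwrite('pics/m1c.png',cv2.resize(d['frame'][150:280,255:405],None,fx=4,fy=4))"
```

```text
t: 3.6
tool_pos: [0.4757, 0.0126, 0.0798]
tool_rot: [[-1.0, 0.005, 0.001], [0.005, 1.0, -0.002], [-0.001, -0.002, -1.0]]
wrist_force: [2.4, -5.8, -1.0]
gripper_width: 0.293
grasp_force: 2.7
t: 4.1
tool_pos: [0.4856, 0.0502, 0.0797]
tool_rot: [[-0.866, 0.501, 0.0], [0.501, 0.866, 0.0], [-0.0, 0.0, -1.0]]
wrist_force: [-0.6, -0.2, -0.1]
gripper_width: 0.298
grasp_force: 0.2
```

View pics/m1c.png

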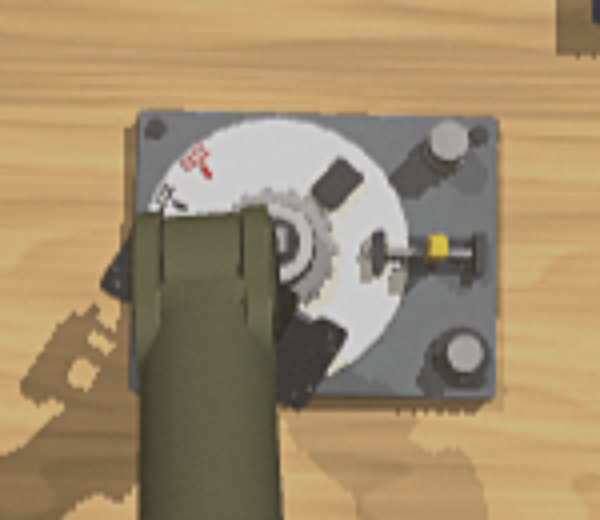

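The arm hides the pointer in this picture, but the bolt handle at (437,245) is unmoved. The forces fit with pushing over clicks, so I'll continue to 90°.

```bash
python3 -m inch '[0.0041,0.0063,0,0,0,-6, 0.0047,0.0059,0,0,0,-6, 0.0053,0.0053,0,0,0,-6, 0.0059,0.0047,0,0,0,-6, 0.0063,0.0041,0,0,0,-6, 0.0067,0.0034,0,0,0,-6, 0.007,0.0027,0,0,0,-6, 0.0073,0.002,0,0,0,-6, 0.0074,0.0012,0,0,0,-6, 0.0075,0.0004,0,0,0,-6, 0,0,0,0,0,0, 0,0,0,0,0,0, 0,0,0,0,0,0]'
python3 -m inch '[0,0,0,0,0,0, 0,0,0,0,0,0, 0,0,0,0,0,0]' 0.04
python3 -m inch '[0,0,0.02,0,0,0, 0,0,0.03,0,0,0, 0,0,0.03,0,0,0, 0,-0.04,0.01,0,0,0, 0,-0.04,0,0,0,0, 0,-0.04,0,0,0,0, 0,-0.04,0,0,0,0, 0,-0.04,0,0,0,0, 0,0,0,0,0,0, 0,0,0,0,0,0]'
python3 - <<'E'
from h import *
for n,(r0,r1,c0,c1) in {'top':(150,280,255,405),'side':(175,270,255,375)}.items():
    d=grab(n);cv2.imwrite(f'pics/{n}2c.png',cv2.resize(d['frame'][r0:r1,c0:c1],None,fx=4,fy=4))
    f=d['frame'].astype(int);B,G,R=f[...,0],f[...,1],f[...,2]
    m=np.zeros(B.shape,bool);m[r0:r1,c0:c1]=1
    for k,mm,z0,z1 in(('yel',(R>90)&(G>0.65*R)&(B<0.4*R)&m,.09,.11),('red',(R>70)&(G<0.45*R)&(B<0.45*R)&m,.078,.1)):
        v,u=np.nonzero(mm);P=world(d,np.c_[u,v]);P=P[(P[:,2]>z0)&(P[:,2]<z1)]
        if len(P): print(n,k,len(P),P.mean(0).round(4),P.min(0).round(4),P.max(0).round(4))
E
```

```text
t: 5.23
tool_pos: [0.5469, 0.0852, 0.0795]
tool_rot: [[-0.004, 1.0, -0.001], [1.0, 0.004, 0.0], [0.0, -0.001, -1.0]]
wrist_force: [0.2, -0.7, -0.2]
gripper_width: 0.299
grasp_force: 0.0
t: 5.48
tool_pos: [0.5472, 0.0854, 0.0796]
tool_rot: [[-0.002, 1.0, -0.0], [1.0, 0.002, 0.0], [0.0, -0.0, -1.0]]
wrist_force: [-1.0, -0.2, -0.5]
gripper_width: 0.424
grasp_force: 0.0
t: 6.32
tool_pos: [0.5468, -0.118, 0.1699]
tool_rot: [[0.005, 1.0, 0.0], [1.0, -0.005, -0.001], [-0.001, 0.0, -1.0]]
wrist_force: [0.5, 0.7, 0.3]
gripper_width: 0.461
grasp_force: 0.0Traceback (most recent call last):
  File "<stdin>", line 7, in <module>
  File "h.py", line 9, in world
    r=cv2.undistortPoints(np.array(uv,float).reshape(-1,1,2),K,np.array(d['dist'])).reshape(-1,2)
      ~~~~~~~~~~~~~~~~~~~^^^^^^^^^^^^^^^^^^^^^^^^^^^^^^^^^^^^^^^^^^^^^^^^^^^^^^^^^^
cv2.error: OpenCV(4.12.0) /io/opencv/modules/calib3d/src/undistort.dispatch.cpp:347: error: (-215:Assertion failed) CV_IS_MAT(_src) && CV_IS_MAT(_dst) && (_src->rows == 1 || _src->cols == 1) && (_dst->rows == 1 || _dst->cols == 1) && _src->cols + _src->rows - 1 == _dst->rows + _dst->cols - 1 && (CV_MAT_TYPE(_src->type) == CV_32FC2 || CV_MAT_TYPE(_src->type) == CV_64FC2) && (CV_MAT_TYPE(_dst->type) == CV_32FC2 || CV_MAT_TYPE(_dst->type) == CV_64FC2) in function 'cvUndistortPointsInternal'
```

View pics/top2c.png

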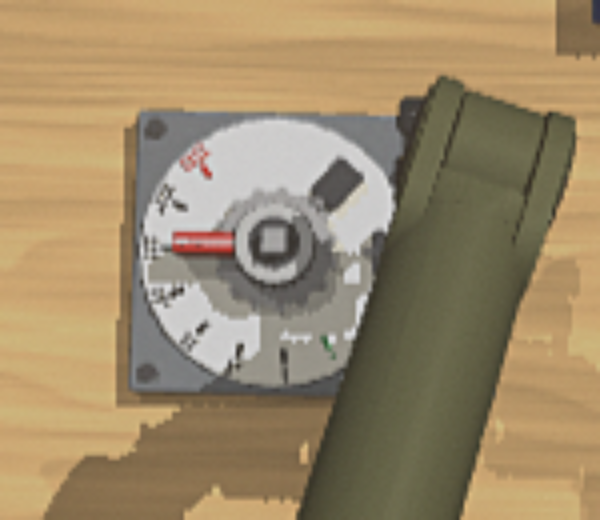

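The red pointer, from (235,242) to (175,242), points straight at the six-dot tick near (155,248). The handle is hidden by the arm, so I'll measure both numerically, using the side camera for the handle.

Run:
```python
from h import *
for n,(r0,r1,c0,c1) in {'top':(150,280,255,405),'side':(175,270,255,375)}.items():
    d=grab(n)
    f=d['frame'].astype(int);B,G,R=f[...,0],f[...,1],f[...,2]
    m=np.zeros(B.shape,bool);m[r0:r1,c0:c1]=1
    for k,mm,z0,z1 in(('yel',(R>70)&(G>0.65*R)&(B<0.4*R)&m,.05,.11),('red',(R>70)&(G<0.45*R)&(B<0.45*R)&m,.078,.1)):
        v,u=np.nonzero(mm)
        if len(u)==0: continue
        P=world(d,np.c_[u,v]);P=P[(P[:,2]>z0)&(P[:,2]<z1)]
        if len(P): print(n,k,len(P),P.mean(0).round(4),P.min(0).round(4),P.max(0).round(4))
import pickle
d=pickle.load(open('side.pkl','rb'));f=d['frame'].astype(int);B,G,R=f[...,0],f[...,1],f[...,2]
v,u=np.nonzero((R>110)&(G>0.65*R)&(B<0.4*R));k=(u>255)&(u<375)&(v>175)&(v<270);P=world(d,np.c_[u,v][k]);P=P[(P[:,2]>.04)&(P[:,2]<.11)]
print('side before',len(P),P.mean(0).round(4),P.min(0).round(4),P.max(0).round(4), np.percentile(P,[10,50,90],axis=0).round(4).tolist())
```

```text
top red 32 [0.5463 0.0754 0.0882] [0.5398 0.0487 0.0784] [0.5557 0.096  0.0948]
side yel 116 [ 0.5485 -0.1315  0.0811] [ 0.5393 -0.1358  0.0558] [ 0.5585 -0.1209  0.1008]
side red 3 [0.5406 0.0601 0.0882] [0.5393 0.059  0.0868] [0.5425 0.0618 0.0894]
side before 97 [ 0.5502 -0.1318  0.0822] [ 0.5401 -0.137   0.0557] [ 0.5584 -0.1219  0.1018] [[0.5437, -0.1342, 0.0629], [0.55, -0.1319, 0.0828], [0.5573, -0.1294, 0.0982]]
```

Pointer angle is 90° within about 1°. The handle centre is near y −0.125 and unmoved, and home should be near y −0.093. I'll straddle it.

```bash
python3 -m inch '[0,-0.007,0,0,0,0, 0,0,-0.02,0,0,0, 0,0,-0.02,0,0,0, 0,0,-0.02,0,0,0, 0,0,-0.015,0,0,0, 0,0,-0.014,0,0,0, 0,0,0,0,0,0, 0,0,0,0,0,0]'
python3 -m inch '[0,0,0,0,0,0, 0,0,0,0,0,0, 0,0,0,0,0,0, 0,0,0,0,0,0, 0,0,0,0,0,0]' 0.022
python3 -m inch '[0,0.004,0,0,0,0, 0,0.004,0,0,0,0, 0,0.004,0,0,0,0, 0,0.004,0,0,0,0, 0,0.004,0,0,0,0, 0,0,0,0,0,0]'
```

```text
t: 7.13
tool_pos: [0.5471, -0.1208, 0.0801]
tool_rot: [[-0.002, 1.0, -0.002], [1.0, 0.002, -0.0], [-0.0, -0.002, -1.0]]
wrist_force: [0.9, 0.2, 0.4]
gripper_width: 0.46
grasp_force: 0.0
t: 7.55
tool_pos: [0.5483, -0.1216, 0.0813]
tool_rot: [[-0.001, 1.0, 0.002], [1.0, 0.001, 0.0], [0.0, 0.002, -1.0]]
wrist_force: [2.2, 0.5, 0.2]
gripper_width: 0.268
grasp_force: 0.8
t: 8.05
tool_pos: [0.5486, -0.1003, 0.0811]
tool_rot: [[-0.002, 1.0, 0.002], [1.0, 0.002, 0.001], [0.001, 0.002, -1.0]]
wrist_force: [4.0, 0.2, 3.1]
gripper_width: 0.252
grasp_force: 2.3
```

```bash
python3 -m inch '[0,0.003,0,0,0,0, 0,0.002,0,0,0,0, 0,0,0,0,0,0]'; python3 -m inch '[0,0.002,0,0,0,0, 0,0.001,0,0,0,0, 0,0,0,0,0,0]'; python3 -m inch '[0,0.002,0,0,0,0, 0,0,0,0,0,0]'
```

```text
t: 8.3
tool_pos: [0.5486, -0.096, 0.0811]
tool_rot: [[-0.001, 1.0, 0.002], [1.0, 0.001, 0.0], [0.0, 0.002, -1.0]]
wrist_force: [5.4, -0.5, 2.4]
gripper_width: 0.255
grasp_force: 2.5
t: 8.55
tool_pos: [0.5485, -0.0934, 0.0811]
tool_rot: [[-0.001, 1.0, 0.002], [1.0, 0.001, -0.0], [-0.0, 0.002, -1.0]]
wrist_force: [5.0, -1.5, 2.2]
gripper_width: 0.254
grasp_force: 2.5
t: 8.72
tool_pos: [0.5485, -0.0913, 0.0811]
tool_rot: [[-0.001, 1.0, 0.002], [1.0, 0.001, -0.0], [-0.0, 0.002, -1.0]]
wrist_force: [4.8, -2.0, 2.0]
gripper_width: 0.251
grasp_force: 2.5
```

```bash
python3 -m inch '[0,0.002,0,0,0,0, 0,0,0,0,0,0]'; python3 -m inch '[0,0.002,0,0,0,0, 0,0,0,0,0,0]'; python3 -m inch '[0,0.002,0,0,0,0, 0,0,0,0,0,0]'
python3 - <<'E'
from h import *
d=grab('side');cv2.imwrite('pics/s3c.png',cv2.resize(d['frame'][150:270,240:390],None,fx=4,fy=4))
E
```

```text
t: 8.88
tool_pos: [0.5486, -0.0894, 0.0812]
tool_rot: [[-0.001, 1.0, 0.002], [1.0, 0.001, -0.0], [-0.0, 0.002, -1.0]]
wrist_force: [5.6, -1.5, 1.2]
gripper_width: 0.256
grasp_force: 2.5
t: 9.05
tool_pos: [0.5485, -0.0874, 0.0811]
tool_rot: [[-0.001, 1.0, 0.002], [1.0, 0.001, -0.0], [-0.0, 0.002, -1.0]]
wrist_force: [5.0, -0.6, 2.8]
gripper_width: 0.251
grasp_force: 2.5
t: 9.22
tool_pos: [0.5485, -0.0854, 0.0811]
tool_rot: [[-0.001, 1.0, 0.002], [1.0, 0.001, -0.0], [-0.0, 0.002, -1.0]]
wrist_force: [5.3, -1.0, 2.2]
gripper_width: 0.254
grasp_force: 2.5
```

View pics/s3c.png

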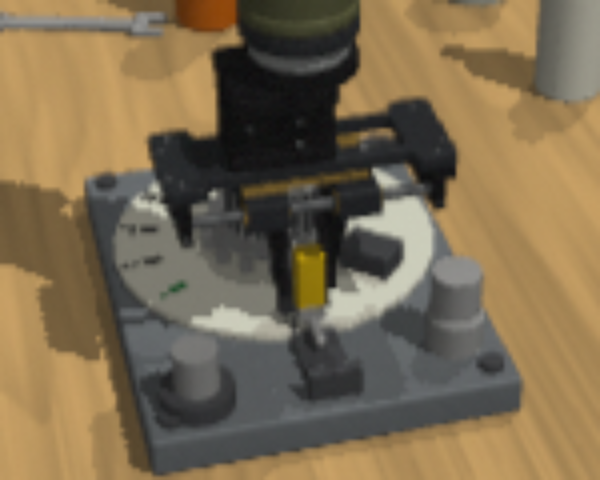

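The fingers close across the handle in x, since the tool's y axis lies along world x. The handle is between them at (310,278). I'll measure how far it has travelled.

Run:
```python
from h import *
d=grab('side');f=d['frame'].astype(int);B,G,R=f[...,0],f[...,1],f[...,2]
v,u=np.nonzero((R>70)&(G>0.65*R)&(B<0.4*R));k=(u>300)&(u<335)&(v>200)&(v<240);P=world(d,np.c_[u,v][k]);P=P[(P[:,2]>.04)&(P[:,2]<.11)]
print(len(P),np.percentile(P,[0,10,50,90,100],axis=0).round(4).tolist())
```

```text
109 [[0.5391, -0.1084, 0.0573], [0.5403, -0.1055, 0.0616], [0.5484, -0.1029, 0.0821], [0.5566, -0.0984, 0.0983], [0.5578, -0.0925, 0.1005]]
```

It has moved about 29 mm, and the loose grip may have slipped. I'll regrip centred and firmly, then push until the stop shows in the force.

```bash
python3 -m inch '[0,0,0,0,0,0, 0,0,0,0,0,0, 0,-0.005,0,0,0,0, 0,-0.004,0,0,0,0, 0,0,0,0,0,0]' 0.04
python3 -m inch '[0,0,0,0,0,0, 0,0,0,0,0,0, 0,0,0,0,0,0, 0,0,0,0,0,0, 0,0,0,0,0,0]' 0.012
python3 -m inch '[0,0.002,0,0,0,0, 0,0,0,0,0,0]'; python3 -m inch '[0,0.002,0,0,0,0, 0,0,0,0,0,0]'; python3 -m inch '[0,0.002,0,0,0,0, 0,0,0,0,0,0]'
```

```text
t: 9.73
tool_pos: [0.5463, -0.0958, 0.0801]
tool_rot: [[0.001, 1.0, -0.002], [1.0, -0.001, -0.0], [-0.0, -0.002, -1.0]]
wrist_force: [0.7, -0.7, -0.3]
gripper_width: 0.446
grasp_force: 0.0
t: 10.15
tool_pos: [0.5495, -0.0944, 0.0808]
tool_rot: [[-0.002, 1.0, 0.005], [1.0, 0.002, -0.001], [-0.001, 0.005, -1.0]]
wrist_force: [5.9, -1.0, -6.0]
gripper_width: 0.229
grasp_force: 30.0
t: 10.32
tool_pos: [0.5495, -0.0926, 0.0808]
tool_rot: [[-0.002, 1.0, 0.005], [1.0, 0.002, -0.001], [-0.001, 0.005, -1.0]]
wrist_force: [6.8, -0.7, -5.9]
gripper_width: 0.229
grasp_force: 30.0
t: 10.48
tool_pos: [0.5495, -0.0907, 0.0808]
tool_rot: [[-0.002, 1.0, 0.005], [1.0, 0.002, -0.002], [-0.002, 0.005, -1.0]]
wrist_force: [6.0, -1.5, -5.1]
gripper_width: 0.225
grasp_force: 30.0
t: 10.65
tool_pos: [0.5495, -0.0906, 0.0808]
tool_rot: [[-0.001, 1.0, 0.005], [1.0, 0.001, -0.004], [-0.004, 0.005, -1.0]]
wrist_force: [7.5, -5.0, -6.6]
gripper_width: 0.23
grasp_force: 30.0
```

The stop shows at about TCP y −0.0906. I'll press a little more to confirm.

```bash
python3 -m inch '[0,0.003,0,0,0,0, 0,0.002,0,0,0,0, 0,0,0,0,0,0]'; python3 -m inch '[0,0,0,0,0,0, 0,0,0,0,0,0, 0,0,0,0,0,0, 0,0,0,0,0,0]' 0.045
python3 -m inch '[0,0,0.03,0,0,0, 0,0,0.03,0,0,0, 0,0,0.03,0,0,0, 0,0.03,0.03,0,0,0, 0,0.04,0.01,0,0,0, 0,0.04,0,0,0,0, 0,0.04,0,0,0,0, 0,0.04,0,0,0,0, 0,0.04,0,0,0,0, 0,0,0,0,0,0, 0,0,0,0,0,0]'
python3 - <<'E'
from h import *
for n in('side','top'):
    d=grab(n);f=d['frame'].astype(int);B,G,R=f[...,0],f[...,1],f[...,2]
    if n=='side':S=d['frame']
    else:T=d['frame']
    y,x=np.mgrid[:400,:640]
    k=((x>300)&(x<335)&(y>190)&(y<250)) if n=='side' else (x>340)&(x<390)&(y>195)&(y<230)
    v,u=np.nonzero((R>90)&(G>0.65*R)&(B<0.4*R)&k)
    if len(u)==0: print(n,'none');continue
    P=world(d,np.c_[u,v]);P=P[(P[:,2]>.05)&(P[:,2]<.11)]
    print(n,len(P),np.percentile(P,[0,10,50,90,100],axis=0).round(4).tolist())
cv2.imwrite('pics/f.png',np.hstack([cv2.resize(T[160:270,280:400],(400,367)),cv2.resize(S[160:270,250:370],(400,367))]))
E
```

```text
t: 10.9
tool_pos: [0.5495, -0.0903, 0.0808]
tool_rot: [[0.002, 1.0, 0.006], [1.0, -0.002, -0.01], [-0.01, 0.006, -1.0]]
wrist_force: [8.8, -12.8, -9.7]
gripper_width: 0.226
grasp_force: 30.0
t: 11.23
tool_pos: [0.5473, -0.0829, 0.0805]
tool_rot: [[-0.002, 1.0, -0.001], [1.0, 0.002, 0.001], [0.001, -0.001, -1.0]]
wrist_force: [-0.1, 0.9, -0.8]
gripper_width: 0.443
grasp_force: 0.0
t: 12.15
tool_pos: [0.5464, 0.1499, 0.2096]
tool_rot: [[-0.008, 1.0, -0.001], [1.0, 0.008, 0.0], [0.0, -0.001, -1.0]]
wrist_force: [-0.4, -0.6, -0.3]
gripper_width: 0.517
grasp_force: 0.0
side 105 [[0.5395, -0.1045, 0.0567], [0.5417, -0.1024, 0.062], [0.5495, -0.0995, 0.0811], [0.5576, -0.0962, 0.0983], [0.5585, -0.0874, 0.1002]]
top 20 [[0.5402, -0.0992, 0.0943], [0.5405, -0.0991, 0.097], [0.5476, -0.094, 0.1002], [0.5541, -0.0889, 0.1038], [0.5546, -0.0888, 0.1051]]
```

View pics/f.png

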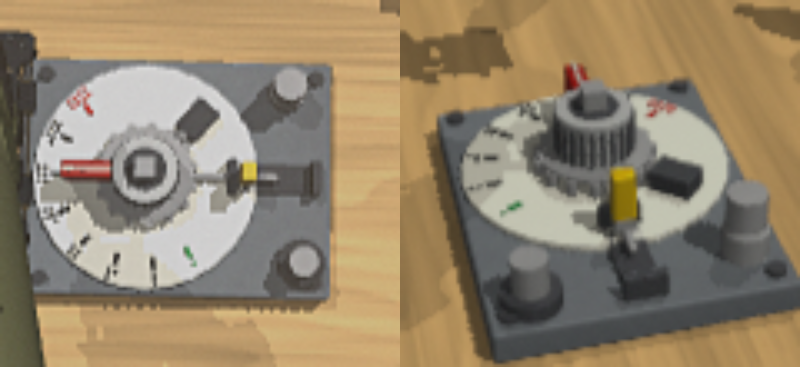

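The pointer at (85,168) is on the six-dot tick. The handle at (250,172) is against the front guide, with the rod in the toothed foot. The handle centre is about y −0.093, as expected for home, and the stop was felt at 13 N. The socket and hub are where they were.

```bash
python3 -c "
from station import job
print(job.sign_off())"
```

```text
the job is handed in; nothing more can be done
None
```

The sleeve is set in the click for 60 and the lock bolt is fully home, pushed against its end stop. The job is handed in at about 12 s, with the robot clear and the loose parts untouched.

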